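# Level the kitchen scale and hold its zeroing dial

## Task

Zero the kitchen scale: first turn its round levelling knob until the hinged steel weighing plate sits level, flush with the tops of the side cheeks. Then turn the spring-return dial (the one with the wing grip) clockwise past the first two notches to the third, and keep holding it there: finish with the gripper still holding the dial at the third notch against its spring and the plate still level. Leave the cookie cutter, the garlic and the tin beside the scale where they are.

Things in the scene. Friction and masses are not known exactly. Their poses are not given: they have to be found in the camera images.
- scale: White kitchen scale fixed to the worktop, 260 x 210 mm, at most 76 mm tall; place and yaw vary. Origin: centre of its underside; x points from control strip to plate, y left, z up. Strip: the 90 mm at the -x end, top 30 mm up; levelling knob at x -85, y +62 mm, dial at x -85, y -62 mm. Behind it a steel plate 154 x 188 mm between fixed side cheeks, tops 50 mm above the worktop.
- knob_top (a point): Centre of the levelling knob's top, 75 mm above the worktop: black upright fluted cylinder, grip diameter 36 to 41 mm, from 40 to 75 mm up, turning about the vertical. Stays where it is left (friction 0.04 N m). Clockwise from above raises the plate's front edge, 0.05 rad of tilt per rad of knob. At the start it needs 0.9 to 2.3 rad clockwise, so often two grasps.
- deck (a joint): Tilt of the hinged steel weighing plate, rad: 0 is level and flush with the side cheeks; negative: its front edge (at the control strip) is low. Starts between -0.115 and -0.045. Moved by the levelling knob only; range -0.16 to +0.07.
- deck_front (a point): Middle of the front edge of the plate's top surface, 150 mm in front of the hinge at the far end; 50 mm above the worktop when the plate is level, about 7 to 17 mm lower at the start.
- dial_top (a point): Centre of the top of the dial's wing grip, on its vertical axis, 76 mm above the worktop. The wing is an upright black bar 48 mm long, 12 mm thick, from 40 to 76 mm above the worktop, on a disc of 52 mm diameter. The point turns with the dial: x along the bar to the end with the steel pointer line, y across its thickness, z up.
- dial (a joint): Dial angle, rad, clockwise from above. 0: rest stop, pointer 0.6 rad anticlockwise of the scale's +x, at a small round dot. Notches at 0.4, 0.8, 1.2, 1.6, each with a black radial tick on the strip; the THIRD is 1.2; end stop 1.75. A spring returns it to 0 from any angle when let go; turning takes 0.04 N m at the start, up to 0.1 N m near the third notch.
- star: Star-shaped metal cookie cutter lying left of the control strip, about 59 x 57 x 20 mm, origin at its underside's centre. Leave alone.
- garlic: Garlic bulb right of the control strip, about 60 x 57 x 58 mm, origin at its underside's centre. Leave alone.
- tin: Short round tin, 75 mm diameter, 58 mm tall, right of the plate, origin at its underside's centre. Leave alone.

How it is judged:
By the outcome, as a careful person would: the job done as asked, in the order asked, and still so for the second after the job is handed in, while the arm keeps its last pose, push and grip.
It also fails if it takes over 59 s, if anything falls off the work surface, if the arm or the gripper's body presses on something with over 40 N, if the wrist force passes 120 N, or if a joint passes its speed limit or range.

## Robot

A 7-joint arm with a two-finger parallel gripper is mounted at the origin on a cart in front of the work surface, level with it; the furniture and walls round the work are solid. World frame = base frame: x ahead of the robot, y to its left, z up, the work surface at z = 0. Lengths are in m, angles in rad, forces in N, time in s.
With the tool pointing down it reaches from about 0.425 to 0.825 m from the base axis. Payload 3.6 kg.
Tool frame: the origin (TCP) lies midway between the tips of the shut fingers; the grasp point (between the pads) lies 19 mm behind it (env.tcp_to_grasp is the distance from the TCP to the grasp point, in m); z points along the fingers, y is the line along which they close (so a half turn about z gives the same grasp; the last joint's range is limited). The gripper opens to 93 mm and grips with 3 to 60 N. Pads are 15 mm wide; open, the fingers measure 128 mm over their backs; the gripper's body (75 mm by 188 mm) begins 65 mm behind the grasp point.
Start: joints at [1.308, 0.615, -0.013, 1.423, 0.008, 1.103, -0.04], TCP at [0.152, -0.632, 0.194] pointing down, gripper open.
Joint ranges: [-3.12, 3.12], [-0.3, 2.06], [-1.34, 1.32], [0.26, 2.42], [-1.36, 4.5], [0.01, 1.98], [-2.84, 2.84]. Speed limits (rad/s): [2.79, 2.79, 3.14, 3.14, 3.14, 3.14, 3.14].

## Interface

Orientations are given as a unit quaternion [x, y, z, w].
In Python, from rig import env gives the robot as it stands. The module is installed in compiled form; this text tells all that it offers.
- The arm moves only by the tool send_rows, never from a script. Its argument "moves" is a list of rows, each an object with "grip": the finger opening in cm, from 0 to 9.3; "linear": the shift along the world's x, y, z in cm, a list of three; "spin": the turn about the world's z in degrees. A call has 1 to 10 rows; each row shifts and turns the commanded pose from where the row before left it; what a row does not reach is not made up. A row lasts 1/12 s, in which the tool goes at most 41.7 mm and 7.16 degrees, less where a joint would pass 70% of its speed; a pose out of reach is approached as far as the arm can. A call is refused whole if a number of a shift passes 4.17 or a number of a turn 7.16, either way. A call with a gripper value outside its range is refused whole. The fingers move at their own pace and stop on an object; "newtons" is the grip in N (left out, the last holds). Time passes only in rows, so rows that do not move let the fingers close. It gives the time, the measured TCP pose, the force, the opening and the grip force at its end, in the units of the state.
- env.read_state(): the state, without advancing time (a new reading comes with each control period).
- env.capture(name): name is "scene" or "top"; returns the picture (384x512x3 uint8, red, green, blue); there is no depth.
- env.camera_model(name): a dict with "intrinsics" (3x3 intrinsics, pixels), "extrinsics" (4x4, takes a point from camera to world coordinates). Camera axes: x right, y up, looking along -z (the intrinsics and any distortion apply to the point x, -y, -z); pixel columns grow to the right and rows downward; lengths in m; the calibration is good to about 2 mm. A picture is of the moment at which its call begins. camera_model takes no time and is no camera call.
- env.sign_off(): hands the job in; it is judged then, once.
Trained networks look in the newest picture that a camera, given by its name, has taken for a name from the list of things; names that differ only in an ending like _2 or _b are one class to them, and where a whole thing is asked for, a point or a joint stands for the part that bears it (a point fixed in the world has none). Each returns a list of dicts, best first, with "confidence" (0 to 1); they miss things now and then, are a little off and sometimes report something else, mostly with a low value. They report only what shows in the picture. A call takes as long as a camera call.
- env.spot_in(camera, label): "point" ([x, y, z] in m, in the coordinates of the camera as it stood for that picture, good to about 4 mm: the middle of the surface that is visible of it).
The state is a dict: "clock": time; "joint_positions": joint angles; "joint_velocities": joint speeds; "tau": joint torques, N m; "tcp_pos": TCP position; "eef_rot": TCP orientation; "ft_force": force on the tool from outside, world axes, zero at the start; "moment": the same for the moment, N m; "grip_width": opening from 0.0 (shut) to 1.0 (fully open); "grasp_force": force on a finger pad.
Only numpy, scipy, OpenCV 4.12 (cv2) and the standard library are available. Lean on these libraries where they do the work, as an engineer would, in place of code of your own. Each camera call takes 0.05 s, during which the arm holds its last target. There are 200 camera calls.

## Working session

There is one attempt and no reset: what is moved stays moved. The work goes in short steps, Python scripts to look and compute and a tool call to move; the robot and the scene stay as the last step left them, time stands still between calls to the robot, and variables do not carry over. Pictures are saved under pics/ and viewed, at most 11 in all, crops included, and the job is handed in when it is done.

Besides the shell and the picture viewer there is one more tool, called after "Request:" as name(argument=value, ...), one argument or row to a line, values as JSON. send_rows: Moves the arm, as the interface text tells. Its arguments: {"type":"object","properties":{"moves":{"type":"array"},"newtons":{"type":"number"}},"required":["moves"]}

```bash
mkdir -p pics; cat > h.py <<'E'
from rig import env
import numpy as np, cv2
def snap(c,f=None):
    im=env.capture(c)
    if f: cv2.imwrite('pics/'+f,im[:,:,::-1])
    return im
def spot(c,l):
    M=np.array(env.camera_model(c)['extrinsics'])
    return [((M[:3,:3]@np.array(d['point'])+M[:3,3]).round(4).tolist(),round(d['confidence'],2)) for d in env.spot_in(c,l)]
def pix(c,P):
    m=env.camera_model(c);M=np.linalg.inv(np.array(m['extrinsics']));K=np.array(m['intrinsics'])
    q=M[:3,:3]@np.array(P)+M[:3,3];q=K@np.array([q[0],-q[1],-q[2]]);return q[:2]/q[2]
def ray(c,uv,z):
    m=env.camera_model(c);M=np.array(m['extrinsics']);K=np.array(m['intrinsics'])
    d=np.linalg.solve(K,[uv[0],uv[1],1]);d=M[:3,:3]@np.array([d[0],-d[1],-d[2]]);o=M[:3,3]
    return o+d*(z-o[2])/d[2]
E
python3 - <<'E'
from h import *
for c in('scene','top'):
    snap(c,c+'0.png'); m=env.camera_model(c); print(c,np.array(m['extrinsics']).round(3).tolist(),m['intrinsics'],[k for k in m])
    for l in('scale','knob_top','dial_top','deck_front','star','garlic','tin'): print(l,spot(c,l)[:2])
print(env.read_state())
E
```

```text
scene [[-0.861, 0.304, -0.408, 0.231], [-0.508, -0.539, 0.671, 0.351], [-0.015, 0.785, 0.619, 0.598], [0.0, 0.0, 0.0, 1.0]] [[422.20501215   0.         249.12018037]
 [  0.         422.20501215 187.24113618]
 [  0.           0.           1.        ]] ['intrinsics', 'extrinsics']
scale [([0.5432, -0.1859, 0.0477], 0.6)]
knob_top [([0.5488, -0.1874, 0.0393], 0.7)]
dial_top [([0.4821, -0.2858, 0.0578], 0.65)]
deck_front [([0.5992, -0.1961, 0.0416], 0.57)]
star [([0.414, -0.1025, 0.0101], 0.58)]
garlic [([0.4893, -0.4059, 0.0351], 0.91)]
tin [([0.5932, -0.3813, 0.0529], 0.92)]
top [[-0.003, 0.986, -0.167, 0.428], [-1.0, -0.0, 0.015, -0.227], [0.015, 0.167, 0.986, 0.907], [0.0, 0.0, 0.0, 1.0]] [[391.55447773   0.         258.56918168]
 [  0.         391.55447773 187.55260842]
 [  0.           0.           1.        ]] ['intrinsics', 'extrinsics']
scale [([0.5537, -0.2219, 0.0439], 0.86)]
knob_top [([0.554, -0.2242, 0.0413], 0.94)]
dial_top [([0.4847, -0.3038, 0.0397], 0.58)]
deck_front [([0.6009, -0.2134, 0.047], 0.84)]
star []
garlic [([0.4864, -0.4223, 0.0349], 0.93)]
tin [([0.5979, -0.3888, 0.0556], 0.88)]
{'clock': 0.8, 'joint_positions': array([ 1.30850668,  0.61486919, -0.01260306,  1.42341894,  0.00811871,
        1.10340486, -0.04035208]), 'joint_velocities': array([ 0.00038063,  0.00067638, -0.00191491,  0.00188512, -0.00092496,
       -0.00248102, -0.00082417]), 'tau': array([ 5.68436499e-04, -4.58775043e+01,  2.09210305e-01, -1.66025251e+01,
       -6.10195147e-02,  1.31863053e-02,  6.14617511e-05]), 'tcp_pos': array([ 0.1518576 , -0.63197088,  0.19425394]), 'eef_rot': array([ 9.93052493e-01,  1.17672195e-01,  7.06226270e-06, -2.62327061e-05]), 'ft_force': array([ 0.08255842, -0.24909085, -0.68393493]), 'moment': array([ 0.01488296, -0.05524214, -0.00628093]), 'grasp_force': 0.0, 'grip_width': 0.9963562558965388}
```

View pics/scene0.png

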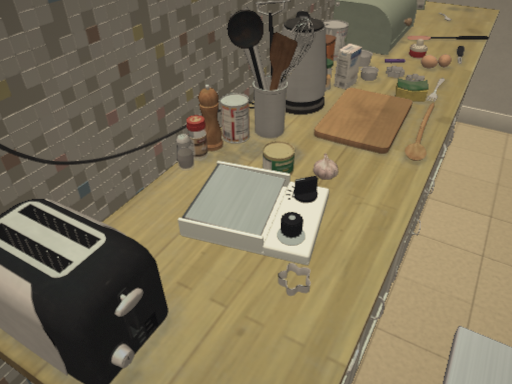

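View pics/top0.png

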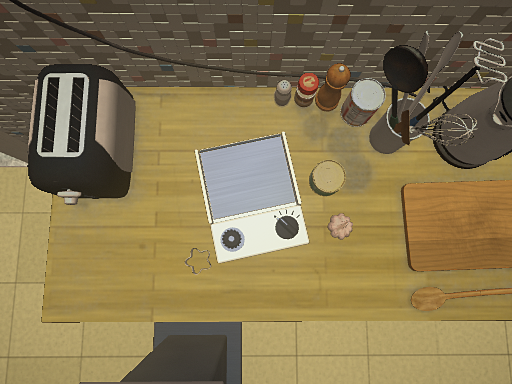

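The top view shows the scale with its knob at about (232,239), the dial at (287,227), the star at (199,261), the garlic at (340,226) and the tin at (327,177). Next I'll enlarge the crop to fit the pose.

```bash
python3 - <<'E'
from h import *
a=cv2.imread('pics/top0.png')[125:270,185:350]; b=cv2.resize(a,None,fx=4.8,fy=4.1,interpolation=cv2.INTER_CUBIC)
b=cv2.resize(a,None,fx=4,fy=4,interpolation=cv2.INTER_CUBIC)
cv2.imwrite('pics/c0.png',b)
for n,uv,z in(('knob',(232,239),.075),('dial',(287,227),.076)): print(n,ray('top',uv,z))
E
```

```text
knob [ 0.45909975 -0.18336483  0.075     ]
dial [ 0.48405693 -0.29970586  0.076     ]
```

View pics/c0.png

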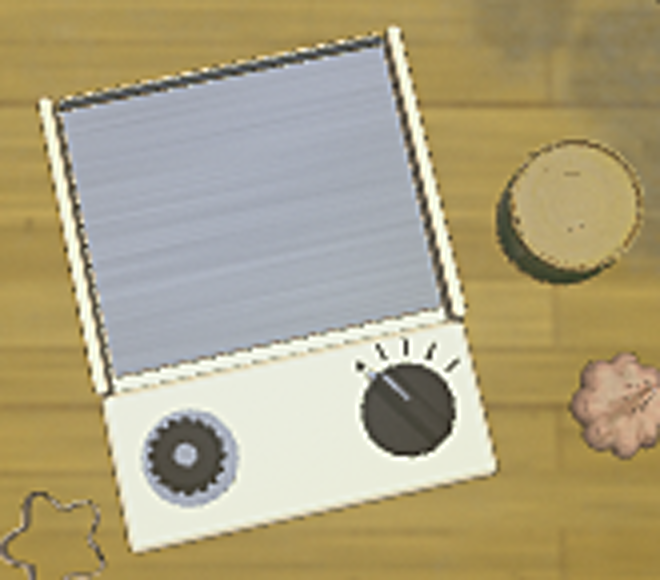

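The crop shows the strip's front corners at (132,550) and (497,470), the knob centre at (185,455), and the dial disc at (408,408) with its pointer up-left at the dot. The rear cheek corners are at (45,100) and (393,30).

```bash
cat >> h.py <<'E'
from scipy.optimize import least_squares
MP=np.array([[-130,105,30],[-130,-105,30],[130,105,50],[130,-105,50],[-85,62,75],[-85,-62,50]])/1000.
def world(s,P):
    c,n=np.cos(s[2]),np.sin(s[2]);P=np.atleast_2d(P);return np.c_[s[0]+c*P[:,0]-n*P[:,1],s[1]+n*P[:,0]+c*P[:,1],P[:,2]]
E
python3 - <<'E'
from h import *
uv=np.array([[132,550],[497,470],[45,100],[393,30],[185,455],[408,408]])/4.+[184.6,124.6]
f=lambda s:np.concatenate([pix('top',p)-q for p,q in zip(world(s,MP),uv)])
r=least_squares(f,[.57,-.22,-.2]);print(r.x,f(r.x).round(1))
for n,p in(('knob',MP[4]),('dial',[-.085,-.062,.076])): print(n,world(r.x,p))
S=r.x
for p in world(S,[[-.085,.062,.075],[-.085,-.062,.076],[-.13,.105,.03],[-.13,-.105,.03]]): print(pix('scene',p))
s=env.read_state();print(np.degrees(2*np.arctan2(s['eef_rot'][1],s['eef_rot'][0])))
E
```

```text
[ 0.55669193 -0.22386013  0.21011653] [-0.7  1.3  0.8  1.  -2.2 -0.8  1.6 -1.8  0.  -0.1  0.5  0.1]
knob [[ 0.46062979 -0.1809525   0.075     ]]
dial [[ 0.48649295 -0.30222532  0.076     ]]
[293.16305795 216.89766193]
[307.71932412 177.65235132]
[310.60613114 255.95635694]
[330.93422509 186.96083172]
13.51555454966524
```

```bash
python3 - <<'E'
from h import *
a=cv2.imread('pics/scene0.png')[155:260,178:332]; b=cv2.resize(a,None,fx=5,fy=5,interpolation=cv2.INTER_CUBIC)
cv2.imwrite('pics/s0.png',b)
E
```

```text
(no output)
```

View pics/s0.png

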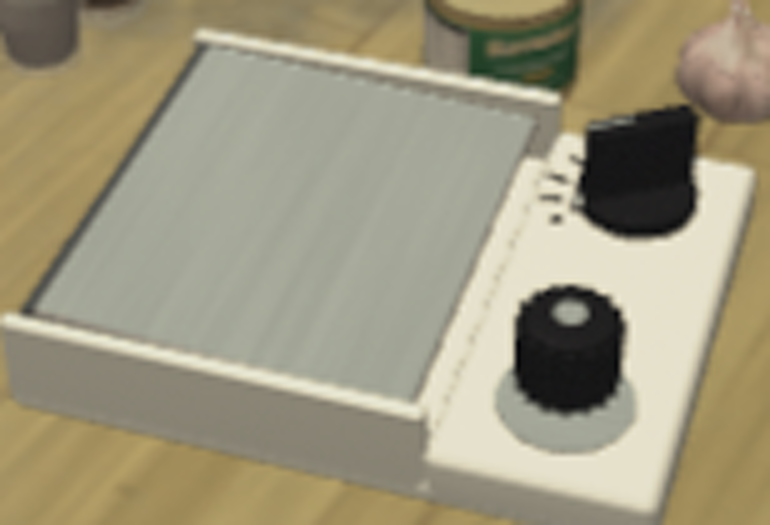

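Request:
send_rows(
  moves=[
    {"grip": 9.3,"linear": [2.5,4,0],"spin": 0},
    {"grip": 9.3,"linear": [2.5,4,0],"spin": 0},
    {"grip": 9.3,"linear": [2.5,4,0],"spin": 0},
    {"grip": 9.3,"linear": [2.5,4,0],"spin": 0},
    {"grip": 9.3,"linear": [2.5,4,0],"spin": 0},
    {"grip": 9.3,"linear": [2.5,4,0],"spin": 0},
    {"grip": 9.3,"linear": [2.5,4,0],"spin": 0},
    {"grip": 9.3,"linear": [2.5,4,0],"spin": 0},
    {"grip": 9.3,"linear": [2.5,4,0],"spin": 0},
    {"grip": 9.3,"linear": [2.5,4,0],"spin": 0},
  ],
)

```text
clock: 1.63
tcp_pos: [0.3736, -0.277, 0.1947]
eef_rot: [0.993, 0.118, 0.0, 0.0]
ft_force: [1.2, -0.0, 0.1]
grip_width: 0.996
grasp_force: 0.0
```

The crop shows the plate's front-right corner at (540,118), below the right cheek's top front at about (557,100). The knob's top is at (571,313), which agrees with the fit.

```bash
python3 - <<'E'
from h import *
T=np.array([[132,550],[497,470],[185,455]])/4.+[184.6,124.6]
Sx=np.array([[660,515],[755,172],[571,313],[427,410],[560,98],[5,318],[198,33],[540,118]])/5.+[177.6,154.6]
MT=np.array([[-130,105,30],[-130,-105,30],[-85,62,75]])/1e3
MS=np.array([[-130,105,30],[-130,-105,30],[-85,62,75],[-40,105,50],[-40,-105,50],[130,105,50],[130,-105,50]])/1e3
def f(s):
    c=np.array([-.024,-.094,.05+.15*s[3]])
    a=[pix('top',p)-q+s[4:6] for p,q in zip(world(s,MT),T)]
    b=[pix('scene',p)-q+s[6:8] for p,q in zip(world(s,np.vstack([MS,c])),Sx)]
    return np.concatenate(a+b+[s[4:8]*.7])
r=least_squares(f,[.56,-.22,.21,-.08,0,0,0,0],loss='soft_l1');print(r.x.round(4));print(f(r.x).reshape(-1,2).round(1).tolist())
print(world(r.x,[[-.085,.062,.075],[-.085,-.062,.076]]).round(4))
E
```

```text
[ 0.5586 -0.2246  0.2119 -0.0597 -0.3917  0.1079 -0.1621  1.5933]
[[-0.6, 0.6], [0.8, 0.1], [0.1, -0.9], [0.2, -0.8], [1.4, -1.0], [0.5, 0.7], [-1.0, 1.6], [0.4, -0.9], [-0.9, 1.1], [0.8, -0.8], [-4.1, -0.0], [-0.3, 0.1], [-0.1, 1.1]]
[[ 0.4625 -0.1819  0.075 ]
 [ 0.4886 -0.3031  0.076 ]]
```

Request:
send_rows(
  moves=[
    {"grip": 7,"linear": [2.2,2.4,0],"spin": 7},
    {"grip": 7,"linear": [2.2,2.4,0],"spin": 7},
    {"grip": 7,"linear": [2.2,2.4,0],"spin": 7},
    {"grip": 7,"linear": [2.14,2.3,0],"spin": 7},
    {"grip": 7,"linear": [0,0,-3],"spin": 7},
    {"grip": 7,"linear": [0,0,-3],"spin": 5},
    {"grip": 7,"linear": [0,0,-3],"spin": 0},
    {"grip": 7,"linear": [0,0,-2],"spin": 0},
    {"grip": 7,"linear": [0,0,0],"spin": 0},
  ],
)

```text
clock: 2.38
tcp_pos: [0.4571, -0.1828, 0.0808]
eef_rot: [0.893, 0.45, -0.003, -0.003]
ft_force: [-0.8, -0.0, 0.3]
grip_width: 0.755
grasp_force: 0.0
```

```bash
python3 - <<'E'
from h import *
s=env.read_state();print(s['tcp_pos'],s['ft_force'],s['joint_positions'])
a=snap('scene')[120:270,170:340,::-1]; b=snap('top')[120:270,180:350,::-1]
cv2.imwrite('pics/k.png',np.hstack([cv2.resize(x,(400,353),interpolation=cv2.INTER_CUBIC) for x in(a,b)]))
E
```

```text
[ 0.45710292 -0.18278537  0.08081018] [-0.81834725 -0.04129027  0.30466845] [ 0.50122306  0.54632542 -0.24144458  1.9890228   0.20932454  0.63817031
 -0.51289511]
```

View pics/k.png

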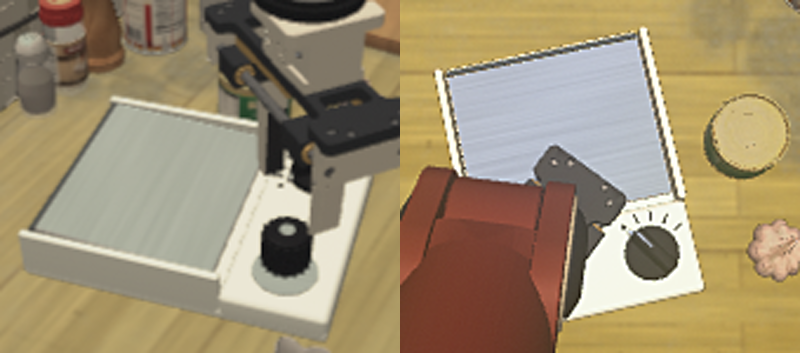

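The left panel shows the open fingers straddling a point a little above and behind the knob, which is at (285,230). I'll check that against the projection.

```bash
python3 - <<'E'
from h import *
s=env.read_state();p=s['tcp_pos'];print(p,s['eef_rot'],s['clock'])
from scipy.spatial.transform import Rotation as R
y=R.from_quat(s['eef_rot']).as_matrix()[:,1];print(y)
for q in(p,p+.035*y,p-.035*y,[.461,-.182,.075]): print((pix('scene',q)-[170,120])*2.353)
E
```

```text
[ 0.46024444 -0.18367033  0.08433211] [ 8.92923625e-01  4.50208083e-01 -1.60206112e-04 -2.36910321e-04] 2.4833
[ 8.04002791e-01 -5.94625252e-01 -5.67337819e-04]
[292.37941062 217.17915134]
[271.93918424 190.60897799]
[314.21715866 245.56595786]
[289.96249517 227.05501494]
```

Request:
send_rows(
  moves=[
    {"grip": 7,"linear": [0,0,-1.1],"spin": 0},
    {"grip": 7,"linear": [0,0,-1.1],"spin": 0},
    {"grip": 7,"linear": [0,0,-1.1],"spin": 0},
    {"grip": 6,"linear": [0,0,0],"spin": 0},
    {"grip": 3,"linear": [0,0,0],"spin": 0},
    {"grip": 3,"linear": [0,0,0],"spin": 0},
    {"grip": 3,"linear": [0,0,0],"spin": 0},
    {"grip": 3,"linear": [0,0,0],"spin": 0},
    {"grip": 3,"linear": [0,0,0],"spin": 0},
  ],
  newtons=15,
)

```text
clock: 3.23
tcp_pos: [0.4605, -0.1838, 0.0519]
eef_rot: [0.893, 0.45, 0.0, 0.0]
ft_force: [0.9, 0.1, -0.2]
grip_width: 0.371
grasp_force: 0.0
```

Request:
send_rows(
  moves=[
    {"grip": 3,"linear": [0,0,0],"spin": 0},
    {"grip": 3,"linear": [0,0,0],"spin": 0},
  ],
)

```text
clock: 3.4
tcp_pos: [0.4602, -0.1837, 0.0514]
eef_rot: [0.893, 0.45, 0.0, 0.0]
ft_force: [-0.1, 0.5, 0.8]
grip_width: 0.322
grasp_force: 0.0
```

```bash
python3 - <<'E'
from h import *
s=env.read_state();print(s['tcp_pos'],s['ft_force'],s['grip_width'],s['grasp_force'])
a=snap('scene')[120:270,170:340,::-1]; b=snap('top')[120:270,180:350,::-1]
cv2.imwrite('pics/k2.png',np.hstack([cv2.resize(x,(400,353),interpolation=cv2.INTER_CUBIC) for x in(a,b)]))
E
```

```text
[ 0.46017753 -0.18367922  0.05137813] [-0.08082764  0.48358404  0.8263471 ] 0.32189855712239923 0.0
```

View pics/k2.png

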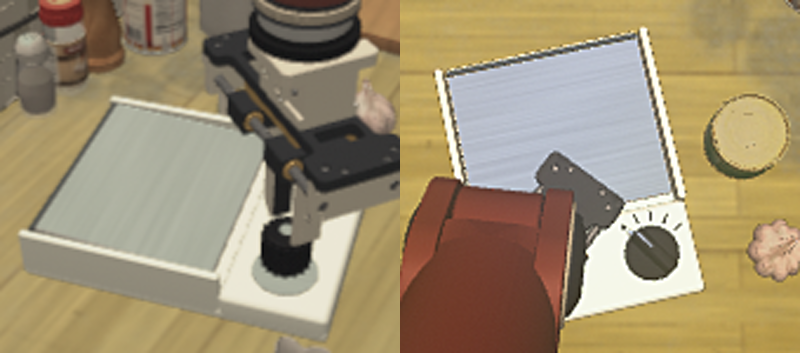

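```bash
python3 - <<'E'
from h import *
s=env.read_state();p=s['tcp_pos']
from scipy.spatial.transform import Rotation as R
M=R.from_quat(s['eef_rot']).as_matrix();y=M[:,1];print(M.round(3),env.tcp_to_grasp)
for dz in(0,.02,.03):
  print(dz,[((pix('scene',p+[0,0,dz]+k*y)-[170,120])*2.353).round(0) for k in(0,.015,-.015)],[((pix('top',p+[0,0,dz]+k*y)-[180,120])*2.353).round(0) for k in(0,.05,-.05)])
a=snap('scene')[190:250,255:325,::-1]
cv2.imwrite('pics/k3.png',cv2.resize(a,None,fx=10,fy=10,interpolation=cv2.INTER_CUBIC))
E
```

```text
[[ 0.595  0.804 -0.   ]
 [ 0.804 -0.595  0.   ]
 [ 0.    -0.    -1.   ]] 0.0188
0 [array([290., 248.]), array([282., 237.]), array([299., 260.])] [array([124., 280.]), array([156., 236.]), array([ 91., 324.])]
0.02 [array([292., 230.]), array([283., 218.]), array([301., 242.])] [array([123., 279.]), array([156., 234.]), array([ 89., 325.])]
0.03 [array([292., 220.]), array([283., 209.]), array([301., 232.])] [array([122., 279.]), array([156., 233.]), array([ 88., 325.])]
```

View pics/k3.png

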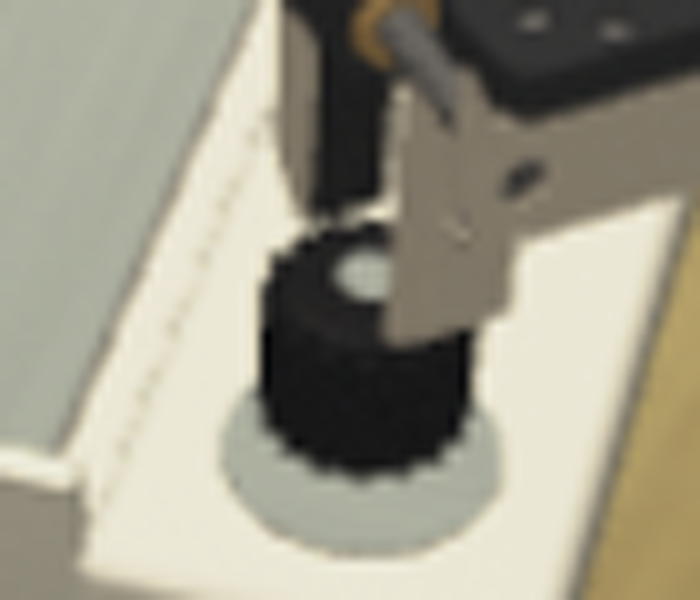

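The fingers closed to 30 mm without touching the knob, and they appear just above its top. The tips sit higher than the reported TCP suggests, so I'll open, lower slowly while watching the force, and try again.

Request:
send_rows(
  moves=[
    {"grip": 6.5,"linear": [0,0,0],"spin": 0},
    {"grip": 6.5,"linear": [0,0,0],"spin": 0},
    {"grip": 6.5,"linear": [0,0,0],"spin": 0},
    {"grip": 6.5,"linear": [0,0,0],"spin": 0},
    {"grip": 6.5,"linear": [0,0,0],"spin": 0},
    {"grip": 6.5,"linear": [0,0,-0.4],"spin": 0},
    {"grip": 6.5,"linear": [0,0,-0.4],"spin": 0},
    {"grip": 6.5,"linear": [0,0,-0.4],"spin": 0},
    {"grip": 6.5,"linear": [0,0,0],"spin": 0},
  ],
)

```text
clock: 4.3
tcp_pos: [0.4594, -0.1834, 0.0382]
eef_rot: [0.893, 0.45, -0.001, -0.001]
ft_force: [-0.9, 0.1, 0.2]
grip_width: 0.696
grasp_force: 0.0
```

```bash
python3 - <<'E'
from h import *
s=env.read_state();print(s['tcp_pos'],s['ft_force'],s['grip_width'],s['moment'])
a=snap('scene')[190:250,255:325,::-1]
a2=snap('top')[195:255,205:275,::-1]
cv2.imwrite('pics/k4.png',np.hstack([cv2.resize(x,(400,343),interpolation=cv2.INTER_CUBIC) for x in(a,a2)]))
E
```

```text
[ 0.45936675 -0.18341563  0.03823606] [-0.86530934  0.09584539  0.1851061 ] 0.6960602055940455 [-0.07418691 -0.06562712  0.00894862]
```

View pics/k4.png

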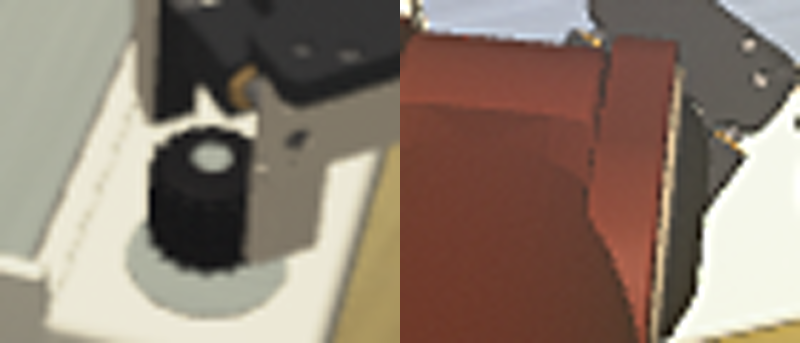

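The fingers now straddle the knob, with their tips about 17 mm below its top. I'll close here.

Request:
send_rows(
  moves=[
    {"grip": 3,"linear": [0,0,0],"spin": 0},
    {"grip": 3,"linear": [0,0,0],"spin": 0},
    {"grip": 3,"linear": [0,0,0],"spin": 0},
    {"grip": 3,"linear": [0,0,0],"spin": 0},
    {"grip": 3,"linear": [0,0,0],"spin": 0},
    {"grip": 3,"linear": [0,0,0],"spin": 0},
  ],
  newtons=15,
)

```text
clock: 4.9
tcp_pos: [0.4586, -0.1826, 0.0392]
eef_rot: [0.893, 0.45, -0.001, -0.001]
ft_force: [-2.9, 1.2, 3.8]
grip_width: 0.378
grasp_force: 15.0
```

Request:
send_rows(
  moves=[
    {"grip": 3,"linear": [0,0,0],"spin": -7},
    {"grip": 3,"linear": [0,0,0],"spin": -7},
    {"grip": 3,"linear": [0,0,0],"spin": -7},
    {"grip": 3,"linear": [0,0,0],"spin": -7},
    {"grip": 3,"linear": [0,0,0],"spin": -7},
    {"grip": 3,"linear": [0,0,0],"spin": -7},
    {"grip": 3,"linear": [0,0,0],"spin": -7},
    {"grip": 3,"linear": [0,0,0],"spin": -7},
    {"grip": 3,"linear": [0,0,0],"spin": 0},
    {"grip": 3,"linear": [0,0,0],"spin": 0},
  ],
)

```text
clock: 5.73
tcp_pos: [0.457, -0.1793, 0.0392]
eef_rot: [1.0, -0.021, -0.004, -0.003]
ft_force: [-4.2, 7.1, 7.7]
grip_width: 0.381
grasp_force: 15.0
```

```bash
python3 - <<'E'
from h import *
s=env.read_state();print(s['tcp_pos'],s['ft_force'],s['moment'],s['grip_width'],np.degrees(2*np.arctan2(s['eef_rot'][1],s['eef_rot'][0])),s['clock'])
a=snap('scene','sc2.png')[150:260,178:332,::-1]
b=cv2.imread('pics/scene0.png')[150:260,178:332]
cv2.imwrite('pics/k5.png',np.vstack([cv2.resize(x,None,fx=2.7,fy=2.7,interpolation=cv2.INTER_CUBIC) for x in(b,a)]))
cv2.imwrite('pics/k5.png',np.hstack([cv2.resize(x,(400,286),interpolation=cv2.INTER_CUBIC) for x in(b,a)]))
E
```

```text
[ 0.45699968 -0.17930511  0.03920282] [-4.2349616   7.05848501  7.65194784] [1.63001528 1.03129877 0.05486304] 0.38138951938073345 -2.3534935641289034 5.7333
```

View pics/k5.png

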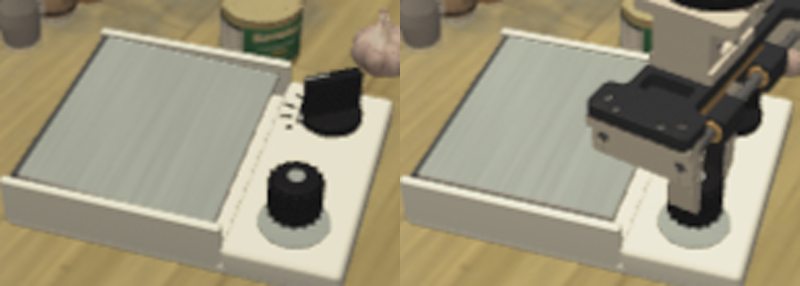

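The plate has risen over about 0.97 rad of knob turn. I'll release and move clear to measure the wedge at the right cheek.

Request:
send_rows(
  moves=[
    {"grip": 6.5,"linear": [0,0,0],"spin": 0},
    {"grip": 6.5,"linear": [0,0,0],"spin": 0},
    {"grip": 6.5,"linear": [0,0,0],"spin": 0},
    {"grip": 6.5,"linear": [0,0,0],"spin": 0},
    {"grip": 6.5,"linear": [0,0,3],"spin": 0},
    {"grip": 6.5,"linear": [0,0,3],"spin": 0},
    {"grip": 6.5,"linear": [0,0,3],"spin": 0},
    {"grip": 6.5,"linear": [0,-4,3],"spin": 0},
    {"grip": 6.5,"linear": [0,-4,0],"spin": 0},
    {"grip": 6.5,"linear": [0,-4,0],"spin": 0},
  ],
)

```text
clock: 6.62
tcp_pos: [0.462, -0.2989, 0.1568]
eef_rot: [1.0, -0.02, 0.003, 0.002]
ft_force: [0.6, -0.0, -0.2]
grip_width: 0.698
grasp_force: 0.0
```

Request:
send_rows(
  moves=[
    {"grip": 6.5,"linear": [-1,-4,0],"spin": 0},
    {"grip": 6.5,"linear": [-1,-4,0],"spin": 0},
    {"grip": 6.5,"linear": [-1,-4,0],"spin": 0},
    {"grip": 6.5,"linear": [0,0,0],"spin": 0},
    {"grip": 6.5,"linear": [0,0,0],"spin": 0},
  ],
)

```text
clock: 7.03
tcp_pos: [0.4276, -0.4211, 0.1539]
eef_rot: [1.0, -0.025, -0.0, 0.001]
ft_force: [0.9, 0.3, -0.1]
grip_width: 0.701
grasp_force: 0.0
```

```bash
cat > w.py <<'E'
from h import *
import sys
S=np.array([0.5586,-0.2246,0.2119]);O=np.array([.16,-1.6])
def prof(im):
    # brightness down image columns across the right cheek's inner edge
    g=cv2.cvtColor(im,cv2.COLOR_BGR2GRAY).astype(float)
    for x in(-.02,-.01,.0,.02,.05,.08,.1):
        p=pix('scene',world(S,[x,-.0995,.05])[0])+O
        v=np.arange(-6,14,1.)
        q=cv2.remap(g.astype(np.float32),np.full((1,len(v)),p[0],np.float32),(p[1]+v).astype(np.float32)[None],cv2.INTER_LINEAR)[0]
        print(x,p.round(1),q.astype(int))
E
python3 - <<'E'
from w import *
snap('scene','sc3.png');snap('top','tp3.png')
for f in('scene0','sc3'): print(f);prof(cv2.imread(f'pics/{f}.png'))
b,a=[cv2.imread(f'pics/{f}.png')[155:205,210:310] for f in('scene0','sc3')]
cv2.imwrite('pics/k6.png',np.hstack([cv2.resize(x,(400,200),interpolation=cv2.INTER_CUBIC) for x in(b,a)]))
c,d=[cv2.imread(f'pics/{f}.png')[195:250,220:320] for f in('scene0','sc3')]
cv2.imwrite('pics/k6.png',np.vstack([cv2.imread('pics/k6.png'),np.hstack([cv2.resize(x,(400,220),interpolation=cv2.INTER_CUBIC) for x in(c,d)])]))
E
```

```text
scene0
-0.02 [280.9 170. ] [104  87  60  59  72  71  57  95 180 218 181 132 133 144 170 164 163 163
 163 163]
-0.01 [276.5 169.2] [ 96 106  99  71  57  60  61  89 169 219 185 130 132 144 167 162 163 163
 163 163]
0.0 [272.1 168.4] [ 61  61  59  58  57  56  57  90 173 218 179 132 130 142 162 163 163 164
 165 165]
0.02 [263.4 166.8] [123 123 123 123 122 122 122 144 200 215 170 135 136 161 164 164 164 164
 164 164]
0.05 [250.6 164.5] [136 138 134 129 133 143 149 165 202 215 172 139 151 163 163 163 163 164
 164 164]
0.08 [238.  162.2] [124 124 129 133 133 132 133 146 187 214 175 140 157 164 164 164 163 163
 163 163]
0.1 [229.7 160.7] [126 129 131 132 131 130 127 146 195 209 165 152 161 165 166 166 166 166
 166 166]
sc3
-0.02 [280.9 170. ] [106  88  60  60  73  73  57  97 182 221 187 158 166 165 165 165 165 165
 164 158]
-0.01 [276.5 169.2] [ 98 107 100  71  58  61  62  90 171 220 190 147 164 164 165 165 166 166
 166 166]
0.0 [272.1 168.4] [ 62  61  60  59  58  57  57  91 175 220 183 151 166 165 165 166 167 167
 167 167]
0.02 [263.4 166.8] [124 124 124 125 124 123 123 146 201 217 179 167 166 166 166 167 166 166
 166 166]
0.05 [250.6 164.5] [138 140 135 131 134 144 151 167 204 217 176 156 167 165 165 165 166 166
 166 167]
0.08 [238.  162.2] [125 125 130 134 135 134 135 148 188 216 180 154 166 166 166 165 165 165
 165 166]
0.1 [229.7 160.7] [128 130 133 134 133 131 129 148 196 210 172 171 169 168 168 168 168 168
 168 168]
```

View pics/k6.png

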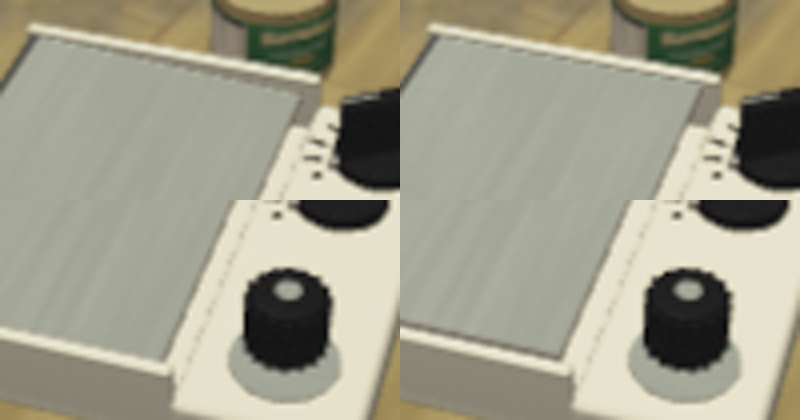

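The right panel shows that the wedge along the right cheek has nearly gone. The gap line along the left cheek is a second measure, so I'll compare it front to back.

```bash
cat >> w.py <<'E'
def band(im,y,sgn,xs=np.arange(-.02,.121,.0025)):
    # dark-band deficit (px) between cheek and plate; sgn +1: plate lies below the cheek in the picture
    g=cv2.cvtColor(im,cv2.COLOR_BGR2GRAY).astype(np.float32);out=[]
    for x in xs:
        p=pix('scene',world(S,[x,y,.05])[0])+O
        v=np.arange(-4,9,.25)*sgn
        q=cv2.remap(g,np.full((1,len(v)),p[0],np.float32),(p[1]+v).astype(np.float32)[None],cv2.INTER_LINEAR)[0]
        k=np.argmax(q[:28]);ref=np.median(q[-12:]);out.append(np.clip(ref-q[k:],0,None).sum()*.25/34)
    out=np.array(out);n=len(out)//4;return [out[i*n:(i+1)*n].mean().round(2) for i in range(4)]
E
python3 - <<'E'
from w import *
for f in('scene0','sc3'):
    im=cv2.imread(f'pics/{f}.png');print(f,'R',band(im,-.0995,1),'L',band(im,.0995,-1))
    g=cv2.cvtColor(im,cv2.COLOR_BGR2GRAY).astype(np.float32)
    for x in(-.015,.0,.02,.05,.08,.11):
        p=pix('scene',world(S,[x,.0995,.05])[0])+O
        v=-np.arange(-4,9,1.)
        print(x,cv2.remap(g,np.full((1,len(v)),p[0],np.float32),(p[1]+v).astype(np.float32)[None],cv2.INTER_LINEAR)[0].astype(int))
E
```

```text
scene0 R [np.float32(1.32), np.float32(1.59), np.float32(1.07), np.float32(0.67)] L [np.float32(0.22), np.float32(0.32), np.float32(0.35), np.float32(1.43)]
-0.015 [225 190 165 162 162 162 163 162 162 162 161 161 161]
0.0 [223 197 169 163 165 165 165 165 165 165 165 166 167]
0.02 [224 192 168 165 165 166 166 165 164 163 162 161 161]
0.05 [221 192 165 163 164 165 166 166 165 164 164 164 165]
0.08 [219 189 153 157 162 162 162 163 164 163 162 162 162]
0.11 [219 178 141 148 161 163 164 164 162 156 138 113  95]
sc3 R [np.float32(0.25), np.float32(0.24), np.float32(0.25), np.float32(0.29)] L [np.float32(1.9), np.float32(1.93), np.float32(1.86), np.float32(2.07)]
-0.015 [227 172 122 148 163 164 164 165 164 164 164 164 163]
0.0 [225 179 135 145 163 166 166 166 167 167 167 167 168]
0.02 [226 175 125 147 164 167 168 168 168 167 166 165 164]
0.05 [222 182 129 147 163 165 167 168 168 167 167 166 166]
0.08 [220 182 136 143 161 164 164 164 166 166 165 164 164]
0.11 [220 179 135 144 162 165 165 165 163 158 140 115  98]
```

Both bands are uniform from hinge to front (right about 0.25 px, left about 1.9 px), so the plate is level to within about 0.003 rad. Next is the dial: bar direction about 46.5°, so the closing axis should be at about -43.5°.

Request:
send_rows(
  moves=[
    {"grip": 4.5,"linear": [0.8,1.7,0],"spin": 7},
    {"grip": 4.5,"linear": [0.8,1.7,0],"spin": 7},
    {"grip": 4.5,"linear": [0.8,1.7,0],"spin": 7},
    {"grip": 4.5,"linear": [0.8,1.7,0],"spin": 7},
    {"grip": 4.5,"linear": [0.8,1.7,0],"spin": 7},
    {"grip": 4.5,"linear": [0.8,1.7,-1],"spin": 7},
    {"grip": 4.5,"linear": [0.8,1.7,-2],"spin": 7},
    {"grip": 4.5,"linear": [0,0,-1],"spin": 0},
    {"grip": 4.5,"linear": [0,0,0],"spin": 0},
    {"grip": 4.5,"linear": [0,0,0],"spin": 0},
  ],
  newtons=35,
)

```text
clock: 7.97
tcp_pos: [0.4856, -0.298, 0.114]
eef_rot: [0.919, 0.394, -0.001, -0.0]
ft_force: [-0.0, 0.1, 0.3]
grip_width: 0.482
grasp_force: 0.0
```

```bash
python3 - <<'E'
from w import *
s=env.read_state();print(s['tcp_pos'],s['grip_width'],np.degrees(2*np.arctan2(s['eef_rot'][1],s['eef_rot'][0]))-90,s['joint_positions'][6])
im=snap('scene','sc4.png')[:,:,::-1].copy();print(band(im,.0995,-1))
E
```

```text
[ 0.48559162 -0.29804744  0.11397205] 0.48184611742478883 -43.57975619412537 -0.3488686859149674
[np.float32(1.88), np.float32(1.95), np.float32(1.87), np.float32(2.07)]
```

Request:
send_rows(
  moves=[
    {"grip": 4.5,"linear": [0.1,-0.4,-1.5],"spin": 0},
    {"grip": 4.5,"linear": [0,0,-1.5],"spin": 0},
    {"grip": 4.5,"linear": [0,0,-1.5],"spin": 0},
    {"grip": 4.5,"linear": [0,0,-1],"spin": 0},
    {"grip": 4.5,"linear": [0,0,-1],"spin": 0},
    {"grip": 4.5,"linear": [0,0,-0.5],"spin": 0},
    {"grip": 4.5,"linear": [0,0,0],"spin": 0},
    {"grip": 4.5,"linear": [0,0,0],"spin": 0},
  ],
)

```text
clock: 8.68
tcp_pos: [0.4873, -0.3023, 0.0445]
eef_rot: [0.919, 0.395, 0.0, 0.0]
ft_force: [0.4, -0.1, -0.1]
grip_width: 0.483
grasp_force: 0.0
```

Request:
send_rows(
  moves=[
    {"grip": 0.5,"linear": [0,0,0],"spin": 0},
    {"grip": 0.5,"linear": [0,0,0],"spin": 0},
    {"grip": 0.5,"linear": [0,0,0],"spin": 0},
    {"grip": 0.5,"linear": [0,0,0],"spin": 0},
    {"grip": 0.5,"linear": [0,0,0],"spin": 0},
    {"grip": 0.5,"linear": [0,0,0],"spin": 0},
    {"grip": 0.5,"linear": [0,0,0],"spin": 0},
  ],
  newtons=35,
)

```text
clock: 9.27
tcp_pos: [0.4866, -0.3015, 0.0444]
eef_rot: [0.919, 0.395, -0.0, -0.001]
ft_force: [-1.5, 1.4, 2.9]
grip_width: 0.122
grasp_force: 35.0
```

Request:
send_rows(
  moves=[
    {"grip": 0.5,"linear": [0,0,0],"spin": -7},
    {"grip": 0.5,"linear": [0,0,0],"spin": -7},
    {"grip": 0.5,"linear": [0,0,0],"spin": -7},
    {"grip": 0.5,"linear": [0,0,0],"spin": -7},
    {"grip": 0.5,"linear": [0,0,0],"spin": -7},
    {"grip": 0.5,"linear": [0,0,0],"spin": -7},
    {"grip": 0.5,"linear": [0,0,0],"spin": -7},
    {"grip": 0.5,"linear": [0,0,0],"spin": -7},
    {"grip": 0.5,"linear": [0,0,0],"spin": -7},
    {"grip": 0.5,"linear": [0,0,0],"spin": -6},
  ],
)

```text
clock: 10.1
tcp_pos: [0.4863, -0.3002, 0.0444]
eef_rot: [0.98, -0.197, -0.001, -0.001]
ft_force: [-1.6, 2.7, 4.5]
grip_width: 0.126
grasp_force: 35.0
```

Request:
send_rows(
  moves=[
    {"grip": 0.5,"linear": [0,0,0],"spin": 0},
    {"grip": 0.5,"linear": [0,0,0],"spin": 0},
    {"grip": 0.5,"linear": [0,0,0],"spin": 0},
  ],
)

```text
clock: 10.35
tcp_pos: [0.4863, -0.3003, 0.0444]
eef_rot: [0.981, -0.194, -0.001, -0.001]
ft_force: [-2.4, 3.0, 5.9]
grip_width: 0.119
grasp_force: 35.0
```

```bash
python3 - <<'E'
from w import *
s=env.read_state();print(s['tcp_pos'],s['grip_width'],s['ft_force'],s['moment'],np.degrees(2*np.arctan2(s['eef_rot'][1],s['eef_rot'][0]))-90,s['clock'])
im=snap('scene','sc5.png')[:,:,::-1].copy();print(band(im,.0995,-1),band(im,-.0995,1))
b=snap('top','tp5.png')[125:260,190:330,::-1]
print([spot('scene',l)[:1] for l in('dial_top','star','garlic','tin')])
cv2.imwrite('pics/k7.png',np.hstack([cv2.resize(x,(400,386),interpolation=cv2.INTER_CUBIC) for x in(im[140:240,220:324],b)]))
E
```

```text
[ 0.48629944 -0.30029887  0.04441285] 0.11912414365642483 [-2.44695977  3.02810528  5.8541449 ] [0.7787445  0.56617466 0.03969744] -112.38308722515966 10.35
[np.float32(1.9), np.float32(1.99), np.float32(1.88), np.float32(2.1)] [np.float32(0.27), np.float32(0.25), np.float32(0.26), np.float32(0.3)]
[[([0.4805, -0.2842, 0.0469], 0.67)], [([0.4147, -0.0999, 0.011], 0.82)], [([0.4858, -0.4095, 0.035], 0.61)], [([0.5954, -0.3634, 0.0292], 0.79)]]
```

View pics/k7.png

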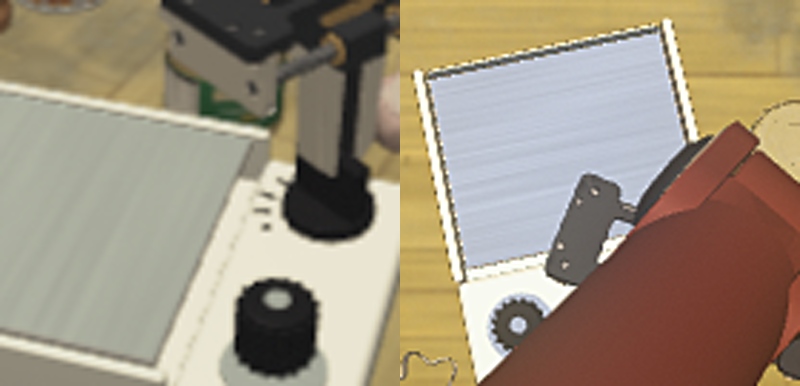

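The gripper still holds the wing flat, turned 69° (1.20 rad, the third notch). Both cheek bands are unchanged, so the plate is still level. The garlic, tin and star are where they were, so I'm handing in.

```bash
python3 -c "
from rig import env
print(env.sign_off())"
```

```text
the job is handed in; nothing more can be done
None
```

I handed the job in at about 10 s on the robot's clock: the plate measured level to about 0.003 rad, and the gripper is holding the dial at about 1.20 rad (third notch, worked out from the gripper's turn because the arm hid the pointer), with the star, garlic and tin left alone.

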